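# Hang a gear reducer cover on two dowel pins and lock it with a T-bolt

## Task

Close up the gear reducer: hang its cover by the two round holes over the two dowel pins on its sloping face (they were refitted by hand and stand a little off, so feel for them), and ease it down, without forcing or dropping it, until it lies flush. Then drop the T-bolt from the wooden block through the slot in cover and housing until its flange sits on the cover, and twist it a quarter turn so that its head locks behind the wall. Let go and leave the spanner, the bearing and the tin where they are.

Things in the scene. Friction and masses are not known exactly. Their poses are not given: they have to be found in the camera images.
- face: Sloping front face of the fixed grey gear reducer: 152 mm up the slope, 170 mm wide, 10 mm thick, with a window onto the gears. Origin: centre of its outer surface, 145 mm above the bench. z points out of it (30 deg from vertical, up and to the robot), x up the slope, y level to the left. Behind it the housing rises to 184 mm, a lifting eye to 218 mm; a shaft stub sticks out of its left side.
- pin_left (a point): Nominal root of the left dowel pin, at face x = +35, y = +58 mm. The two steel pins stand square to the face, 10 mm in diameter, 16.5 to 19.5 mm long, the last 1 mm bevelled to 8.4 mm. They were refitted by hand: both stand off their nominal places by the same amount, up to 3 mm along face x and along y, differently each time: feel for them, or look.
- pin_right (a point): Nominal root of the right dowel pin, at face x = +35, y = -58 mm; the real one is off by the same amount as the left one.
- slot (a point): Middle of the mouth of the T-slot in the face, at face x = -40, y = 0 mm: 44 mm long (y) by 22 mm wide (x), through the 10 mm wall, with hollow space behind.
- cover: Loose grey alloy cover, 0.3 to 0.6 kg, flat on the bench: plate 130 (x) by 150 (y) by 8 mm. Origin: centre of its underside, z out of the handle side. Round 11.5 mm holes at x = +35, y = +58 and -58 mm for the pins; slot 14 (x) by 34 mm (y) through it at x = -40, y = 0. Hung home, its axes are parallel to those of the face, its origin within 4 mm of the face's in x and y.
- handle (a point): Centre of the bar of the cover's dark bridge handle, at cover x = +18, y = 0, 36 mm above the underside. The bar runs along y, 12 mm thick (x), 12 mm high, 68 mm clear between its two posts.
- tbolt: Steel T-bolt, black wing grip, 61 mm tall, 0.12 kg, standing head down in the wooden block. Origin: centre of the underside of its T-head, z up the shank. Head 30 (y) by 11 (x) by 6 mm; shank 10 mm thick. It goes in with y along the slot, either way round; flange seated on the hung cover, the head is 2.5 mm clear behind the wall, turns freely either way, and locks with y across the slot.
- tbolt_seat (a point): Centre of the underside of the T-bolt's round flange (44 mm in diameter, 4 mm thick), 26.5 mm above its origin.
- tbolt_grip (a point): Point in the T-bolt's wing grip, 54 mm above its origin, 7 mm below its top. The wing is 40 mm long (y, parallel to the head), 10 mm thick (x), from 30 to 61 mm above the origin.
- block: Fixed wooden block, 75 (x) by 150 (y) by 30 mm high, origin centre of the underside. The T-bolt stands in a through pocket in its middle, 14 (x) by 34 mm (y), its flange resting on the block's top. Low screw heads 58 mm either side of it.
- spanner: Bystander: steel spanner, 170 mm long, lying on the bench in front of the reducer, origin near its middle.
- bearing: Bystander: steel bearing ring, 52 mm in diameter, 15 mm high, lying flat; origin centre of its underside.
- tin: Bystander: plain tin, 70 mm in diameter, 110 mm tall; origin centre of its underside.

How it is judged (in metres and radians):
On the way, in this order (a step that is already met when the one before it is completed fails the run):
1. the cover hangs on both pins, flush with the face (z of cover in the frame of face between -0.0025 and 0.0025 m and x of cover in the frame of face between -0.0045 and 0.0045 m and y of cover in the frame of face between -0.0045 and 0.0045 m and angle between the z axis of cover and the z axis of face, either way round below 0.03 rad and angle between the x axis of cover and the x axis of face, either way round below 0.05 rad), for 0.2 s.
2. the T-bolt is in the slot, flange down on the cover, its head still along the slot (all of step 1 and z of tbolt_seat in the frame of cover between 0.005 and 0.0098 m and x of tbolt_seat in the frame of cover between -0.0445 and -0.0355 m and y of tbolt_seat in the frame of cover between -0.014 and 0.014 m and angle between the z axis of tbolt and the z axis of face, either way round below 0.12 rad and angle between the y axis of tbolt and the y axis of face, either way round below 0.4 rad), for 0.1 s.
At the end, for the whole second after the job is handed in: Cover on both pins, flush on the face (within 2.5 mm, 0.03 rad) and within 4.5 mm of its nominal place; T-bolt in the slot, flange down on the cover (within 1.8 mm, leaning under 0.12 rad), head within 0.4 rad of square across the slot; both at rest (all of step 1 and z of tbolt_seat in the frame of cover between 0.005 and 0.0098 m and x of tbolt_seat in the frame of cover between -0.0445 and -0.0355 m and y of tbolt_seat in the frame of cover between -0.014 and 0.014 m and angle between the z axis of tbolt and the z axis of face, either way round below 0.12 rad and angle between the y axis of tbolt and the x axis of face, either way round below 0.4 rad and linear speed of each of cover, tbolt below 0.02 m/s and angular speed of tbolt below 0.2 rad/s); the robot touches nothing.
It fails at once if the cover drops or bangs onto the face: it moves faster than 0.15 m/s within 25 mm of its place there (distance between cover and face below 0.025 m and linear speed of cover above 0.15 m/s).
It fails at once if the cover is forced: pressed on the face with more than 150 N (contact force between cover and face above 150 N).
It fails at once if the spanner, bearing or tin is moved by more than 20 mm (distance of any of spanner, bearing, tin from where it was at the start of the episode above 0.02 m).
It also fails if it takes over 72 s, if anything falls off the work surface, if the arm or the gripper's body presses on something with over 40 N, if the wrist force passes 120 N, or if a joint passes its speed limit or range.

## Robot

A 6-joint arm with a two-finger parallel gripper is mounted at the origin on the work surface. World frame = base frame: x ahead of the robot, y to its left, z up, the work surface at z = 0. Lengths are in mm, angles in rad, forces in N, time in s.
With the tool pointing down it reaches from about 350 to 975 mm from the base axis. Payload 7.1 kg.
Tool frame: the origin (TCP) lies on the front face of the gripper's body, between the roots of the fingers; the fingertips stand 80 mm ahead of it and the grasp point (between the pads) lies 61 mm ahead of it (env.tips_ahead is the distance from the TCP to the fingertips, in mm); z points along the fingers, y is the line along which they close (so a half turn about z gives the same grasp; the last joint's range is limited). The gripper opens to 88 mm and grips with 3 to 60 N. Pads are 20 mm wide; open, the fingers measure 115 mm over their backs; the gripper's body (75 mm by 178 mm) begins 61 mm behind the grasp point.
Start: joints at [-1.167, 0.423, 1.63, -0, 1.089, -0.019], TCP at [256.462, -569.941, 302.675] pointing down, gripper open.
Joint ranges: [-3, 3], [-0.9, 2.11], [0.09, 2.58], [-1.31, 4.45], [0.11, 2.69], [-2.54, 2.54]. Speed limits (rad/s): [2.39, 2.39, 3.01, 3.14, 3.14, 3.14].

## Interface

Orientations are given as a unit quaternion [x, y, z, w].
In Python, from station import env gives the robot as it stands. Calls block until the motion is done:
- env.reach(position, orientation): joint-space move of the TCP to a pose.
- env.move_l(position, rot=None, rate=150, f_stop=None): straight line of the TCP; rot=None keeps the orientation; rate is the mean speed in mm/s. With f_stop (N) it stops when the force on the tool has changed by that much, and returns True; else False.
- env.move_joints(angles): joint-space move.
- env.set_gripper(opening): finger opening in mm; the grip force is fixed at half the most; returns when the fingers have stopped.
- env.hold(seconds).
- env.ik(position, orientation): joint angles nearest the present ones, or None.
- env.read_state(): the state.
- env.camera(name): name is "scene" or "top" or "wrist"; returns the picture (480x640x3 uint8, blue, green, red); there is no depth.
- env.camera_params(name): a dict with "fx", "fy", "cx", "cy" (pixels), "pose" (4x4, takes a point from camera to world coordinates); the wrist camera has in their place "tool_from_camera" (4x4, takes a point from camera to tool coordinates, whose origin is the TCP and whose axes are the flange's). Camera axes: x right, y up, looking along -z (the intrinsics and any distortion apply to the point x, -y, -z); pixel columns grow to the right and rows downward; lengths in mm; the calibration is good to about 2 mm. A picture is of the moment at which its call begins: read the wrist's pose just before it. camera_params takes no time and is no camera call.
A pose or a line that the arm cannot do raises env.IKError and nothing moves.
- env.sign_off(): hands the job in; it is judged then, once.
The state is a dict: "time_s": time; "qpos": joint angles; "dq": joint speeds; "tau": joint torques, N m; "tool_pos": TCP position; "orientation": TCP orientation; "force": force on the tool from outside, world axes, zero at the start; "wrist_torque": the same for the moment, N m; "width": finger opening in mm; "grip_force": force on a finger pad.
Only numpy, scipy, OpenCV 4.12 (cv2) and the standard library are available. Lean on these libraries where they do the work, as an engineer would, in place of code of your own. Each camera call takes 0.05 s, during which the arm holds its last target. There are 200 camera calls.

## Working session

There is one attempt and no reset: what is moved stays moved. The work goes in short steps, each a Python script; the robot and the scene stay as the last script left them, time stands still between calls to the robot, and variables do not carry over. Pictures are saved under pics/ and viewed, at most 11 in all, crops included, and the job is handed in when it is done.

```bash
ls; mkdir -p pics
python3 - <<'E'
from station import env
import cv2,numpy as np
np.set_printoptions(precision=4,suppress=True)
for n in("scene","top","wrist"):
    cv2.imwrite(f"pics/{n}0.png",env.camera(n)); print(n,env.camera_params(n))
s=env.read_state(); print(s)
E
```

```text
pics
station.py
scene {'fx': 452.9051259510827, 'fy': 452.9051259510827, 'cx': 313.4618899593481, 'cy': 229.13271342228313, 'pose': array([[   0.022 ,   -0.7858,    0.6181, 1200.0279],
       [   0.9996,    0.0285,    0.0008,    7.0292],
       [  -0.0182,    0.6178,    0.7861,  945.0826],
       [   0.    ,    0.    ,    0.    ,    1.    ]])}
top {'fx': 474.5310801148786, 'fy': 474.5310801148786, 'cx': 326.08062321441065, 'cy': 237.21928665984484, 'pose': array([[   0.0178,    0.9909,   -0.1337,  468.1453],
       [  -0.9996,    0.0205,    0.0183,    5.0797],
       [   0.0209,    0.1333,    0.9909, 1062.3577],
       [   0.    ,    0.    ,    0.    ,    1.    ]])}
wrist {'fx': 332.82110973783955, 'fy': 332.82110973783955, 'cx': 316.8375237950772, 'cy': 240.78370832720742, 'tool_from_camera': array([[ -0.    ,   0.9699,   0.2433,  66.0199],
       [  1.    ,  -0.0002,   0.0008,   1.0808],
       [  0.0008,   0.2433,  -0.9699, -81.6663],
       [  0.    ,   0.    ,   0.    ,   1.    ]])}
{'time_s': 0.15, 'qpos': array([-1.167 ,  0.4237,  1.6305, -0.    ,  1.0886, -0.019 ]), 'dq': array([ 0.0002, -0.0036, -0.0041,  0.0011,  0.0016,  0.0002]), 'tau': array([  0.0001, -54.4984, -27.3917,   0.0644,   0.0204,  -0.0001]), 'tool_pos': array([ 256.3464, -569.6424,  302.0985]), 'orientation': array([ 0.9777,  0.2098, -0.0001, -0.0006]), 'force': array([ 0.3196, -0.0634,  0.2076]), 'wrist_torque': array([ 0.0178, -0.0125, -0.0044]), 'grip_force': 0.0, 'width': 87.49275755461926}
```

View pics/top0.png

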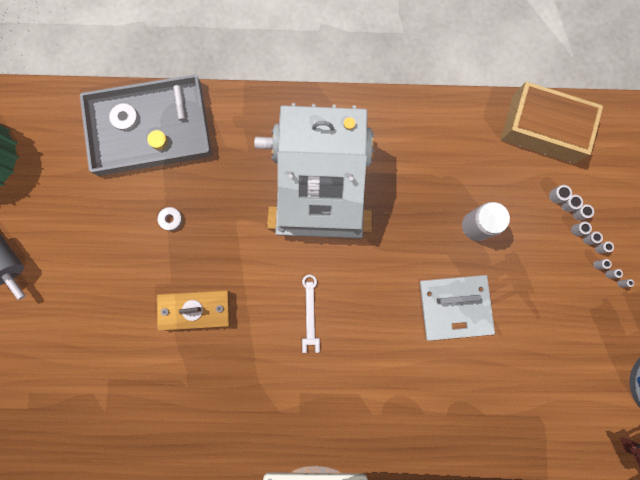

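View pics/scene0.png

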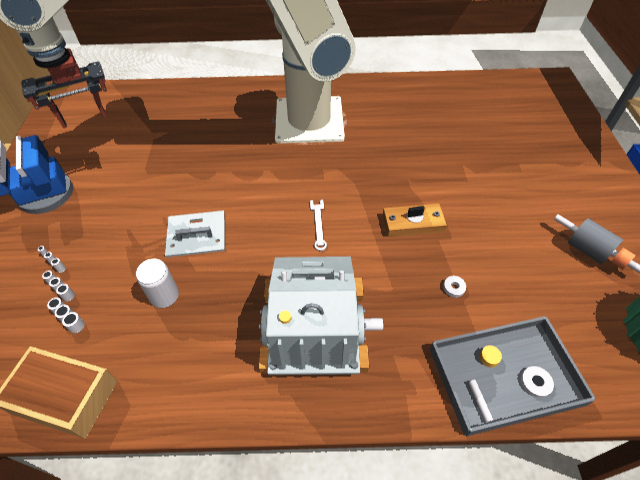

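Top view: reducer face around (320,200), with pins near (291,176) and (351,178) and the slot at (320,210). The cover is at (458,307), its holes at (430,294) and (480,289), on the far side. The T-bolt is at (191,310). The scene view shows the handle at (193,234) and the wing at (417,212). I'll triangulate these roughly, then check with the wrist camera.

```bash
cat > h.py <<'E'
from station import env
import cv2,numpy as np
from scipy.spatial.transform import Rotation as R
np.set_printoptions(precision=4,suppress=True)
def tool():
    s=env.read_state(); T=np.eye(4); T[:3,:3]=R.from_quat(s['orientation']).as_matrix(); T[:3,3]=s['tool_pos']; return T
def ray(name,uv,T=None):
    p=env.camera_params(name); M=p['pose'] if name!='wrist' else T@p['tool_from_camera']
    d=np.array([(uv[0]-p['cx'])/p['fx'],-(uv[1]-p['cy'])/p['fy'],-1.])
    d=M[:3,:3]@d; return M[:3,3],d/np.linalg.norm(d)
def tri(*rs):
    A=sum(np.eye(3)-np.outer(d,d) for o,d in rs); b=sum((np.eye(3)-np.outer(d,d))@o for o,d in rs)
    x=np.linalg.solve(A,b); return x,[round(float(np.linalg.norm((np.eye(3)-np.outer(d,d))@(x-o))),2) for o,d in rs]
def plane(r,p0,n):
    o,d=r; return o+d*(np.dot(np.subtract(p0,o),n)/np.dot(d,n))
def quat(x,y,z): return R.from_matrix(np.column_stack([x,y,z])).as_quat()
def snap(f):
    T=tool(); im=env.camera('wrist'); cv2.imwrite(f'pics/{f}.png',im); np.save(f'pics/{f}.npy',T); return T,im
E
python3 - <<'E'
from h import *
t=lambda a,b:print(*tri(ray('top',a),ray('scene',b)))
t((461,300),(193,234)); t((191,309),(417,212)); t((322,125),(312,309));t((487,212),(152,270))
Z=[0,0,1]
g=lambda uv,z:print(uv,plane(ray('top',uv),[0,0,z],Z))
g((430,294),8);g((480,289),8);g((459,326),8)
g((320,210),125);g((291,176),175);g((351,178),175)
for uv,z in [((277,230),107),((364,232),107),((279,154),183),((366,154),183),((161,312),32),((220,309),32)]: g(uv,z)
E
```

```text
[ 476.0116 -309.7146   18.8612] [2.8, 2.8]
[447.0425 271.663   45.9746] [3.49, 3.49]
[799.6194   0.0827 197.7932] [0.59, 0.59]
[ 653.9956 -342.5445  122.1023] [4.41, 4.41]
(430, 294) [ 488.1749 -247.0744    8.    ]
(480, 289) [ 501.2536 -358.9634    8.    ]
(459, 326) [ 419.402  -310.3653    8.    ]
(320, 210) [649.5279   0.9378 125.    ]
(291, 176) [704.9186  58.0465 175.    ]
(351, 178) [703.672  -57.1729 175.    ]
(277, 230) [609.7919  87.384  107.    ]
(364, 232) [609.3826 -89.6925 107.    ]
(279, 154) [745.4078  81.6624 183.    ]
(366, 154) [749.4838 -84.9151 183.    ]
(161, 312) [439.1778 334.871   32.    ]
(220, 309) [447.6829 210.0384  32.    ]
```

```bash
cat >> h.py <<'E'
def fr(yaw,tilt=0):
    M=R.from_euler('z',yaw)*R.from_euler('y',-tilt); return M.as_matrix()
def tq(F,s=1): # tool z=-Fz, tool y = s*Fx
    return quat(s*F[:,1],s*F[:,0],-F[:,2])
def tq2(F,s=1): # tool y = s*Fy  (tool x = -s*Fx)
    return quat(-s*F[:,0],s*F[:,1],-F[:,2])
E
python3 - <<'E'
from h import *
F=fr(0,np.pi/6); C=fr(.105); B=fr(.07)
fo=np.array([684,0,145.]); co=np.array([457,-306,0.]); bo=np.array([443,272,0.])
for n,o,M in(('f',fo,F),('c',co,C),('b',bo,B)):
  for s in(1,-1):
    for f in (tq,tq2):
      for off in ([0,0,140],[-50,0,140],[18,0,97],[-40,0,100],[-40,0,160]):
        print(n,s,f.__name__,off,env.ik(o+M@np.array(off,float),f(M,s)))
print(env.read_state()['time_s'])
E
```

```text
f 1 tq [0, 0, 140] [-0.0238  0.3373  1.9555  0.0373  0.3255 -0.056 ]
f 1 tq [-50, 0, 140] [-0.0261  0.3244  2.0613  0.0566  0.2328 -0.0777]
f 1 tq [18, 0, 97] [-0.0222  0.4295  1.8921  0.038   0.2967 -0.0555]
f 1 tq [-40, 0, 100] [-0.0246  0.4132  2.016   0.0653  0.1893 -0.0854]
f 1 tq [-40, 0, 160] [-0.0262  0.2825  2.05    0.0464  0.2859 -0.0672]
f 1 tq2 [0, 0, 140] [-0.0238  0.3373  1.9555  0.0373  0.3255 -1.6268]
f 1 tq2 [-50, 0, 140] [-0.0261  0.3244  2.0613  0.0566  0.2328 -1.6485]
f 1 tq2 [18, 0, 97] [-0.0222  0.4295  1.8921  0.038   0.2967 -1.6263]
f 1 tq2 [-40, 0, 100] [-0.0246  0.4132  2.016   0.0653  0.1893 -1.6562]
f 1 tq2 [-40, 0, 160] [-0.0262  0.2825  2.05    0.0464  0.2859 -1.638 ]
f -1 tq [0, 0, 140] None
f -1 tq [-50, 0, 140] None
f -1 tq [18, 0, 97] None
f -1 tq [-40, 0, 100] None
f -1 tq [-40, 0, 160] None
f -1 tq2 [0, 0, 140] [-0.0238  0.3373  1.9555  0.0373  0.3255  1.5148]
f -1 tq2 [-50, 0, 140] [-0.0261  0.3244  2.0613  0.0566  0.2328  1.4931]
f -1 tq2 [18, 0, 97] [-0.0222  0.4295  1.8921  0.038   0.2967  1.5153]
f -1 tq2 [-40, 0, 100] [-0.0246  0.4132  2.016 
[... 2026 characters left out ...]
8, 0, 97] [ 0.5129  0.619   1.9244 -0.      0.5981 -1.1279]
b 1 tq2 [-40, 0, 100] [ 0.5643  0.5705  2.0363 -0.      0.5349 -1.0765]
b 1 tq2 [-40, 0, 160] [ 0.5643  0.4523  2.0237 -0.      0.6656 -1.0765]
b -1 tq [0, 0, 140] None
b -1 tq [-50, 0, 140] None
b -1 tq [18, 0, 97] None
b -1 tq [-40, 0, 100] None
b -1 tq [-40, 0, 160] None
b -1 tq2 [0, 0, 140] [ 0.5278  0.5254  1.9534 -0.      0.6628  2.0285]
b -1 tq2 [-50, 0, 140] [ 0.5742  0.4823  2.0482 -0.      0.6111  2.075 ]
b -1 tq2 [18, 0, 97] [ 0.5129  0.619   1.9244 -0.      0.5981  2.0137]
b -1 tq2 [-40, 0, 100] [ 0.5643  0.5705  2.0363 -0.      0.5349  2.0651]
b -1 tq2 [-40, 0, 160] [ 0.5643  0.4523  2.0237 -0.      0.6656  2.0651]
0.15
```

Run:
```python
from h import *
F=fr(0,np.pi/6); C=fr(.105)
fo=np.array([684,0,145.]); co=np.array([457,-306,0.])
env.reach(co+C@[30,0,140.],tq(C)); env.hold(.3); _,a=snap('c1')
env.move_l(co+C@[-30,0,140.]); env.hold(.3); _,b=snap('c2')
env.reach(fo+F@[-30,0,140.],tq(F)); env.hold(.3); _,c=snap('f1')
env.move_l(fo+F@[30,0,140.]); env.hold(.3); _,d=snap('f2')
m=np.vstack([np.hstack([a,b]),np.hstack([c,d])]); cv2.imwrite('pics/m1.png',cv2.resize(m,(800,600),interpolation=cv2.INTER_AREA))
print(env.read_state()['time_s'])
```

```text
5.5167
```

View pics/m1.png

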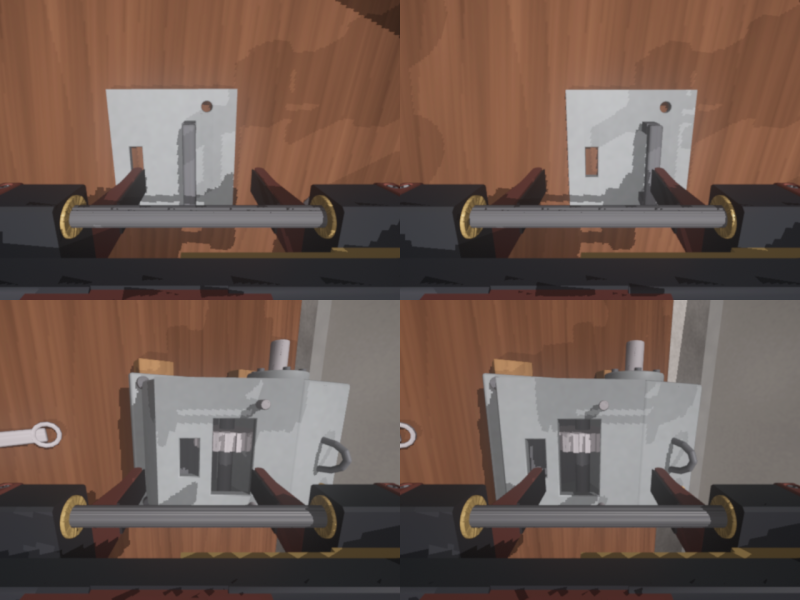

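The gripper hides the lower half of each wrist view. The left hole and left pin are visible, at about (207,106) and (265,405) in the mosaic. I'll retake with the tool shifted 95 mm to the right.

Run:
```python
from h import *
F=fr(0,np.pi/6); C=fr(.105)
fo=np.array([684,0,145.]); co=np.array([457,-306,0.])
env.move_l(fo+F@[30,-95,140.]); env.hold(.3); _,d=snap('f4')
env.move_l(fo+F@[-30,-95,140.]); env.hold(.3); _,c=snap('f3')
env.reach(co+C@[30,-95,140.],tq(C)); env.hold(.3); _,a=snap('c3')
env.move_l(co+C@[-30,-95,140.]); env.hold(.3); _,b=snap('c4')
m=np.vstack([np.hstack([a[:300,100:500],b[:300,100:500]]),np.hstack([c[:300,100:500],d[:300,100:500]])]); cv2.imwrite('pics/m2.png',m)
print(env.read_state()['time_s'])
```

```text
10.1083
```

View pics/m2.png

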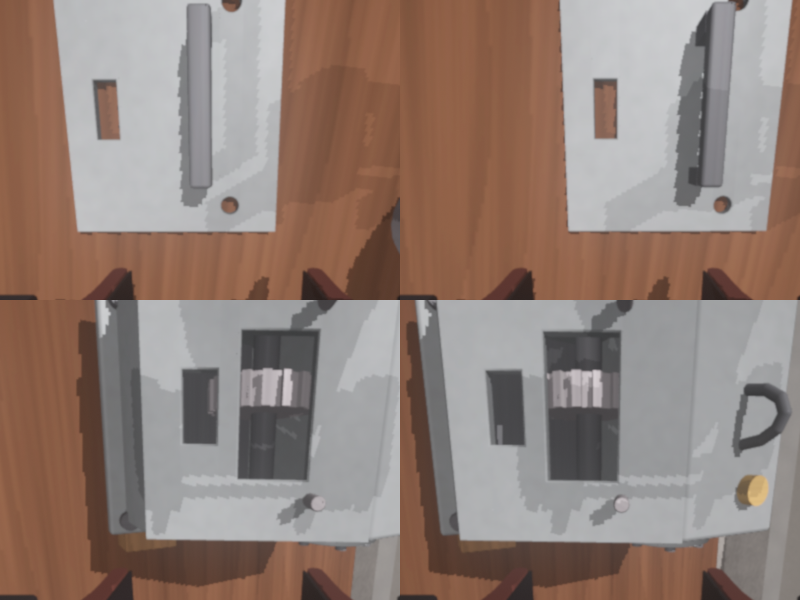

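Run:
```python
import cv2,numpy as np
L=[('c3',330,205),('c4',422,204),('c1',331,170),('c2',424,170),('f3',416,203),('f4',321,203),('f1',424,168),('f2',325,168)]
t=[cv2.resize(cv2.imread(f'pics/{f}.png')[v-16:v+16,u-16:u+16],(200,200),interpolation=cv2.INTER_NEAREST) for f,u,v in L]
cv2.imwrite('pics/m3.png',np.vstack([np.hstack(t[:4]),np.hstack(t[4:])]))
```

```text
(no output)
```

View pics/m3.png

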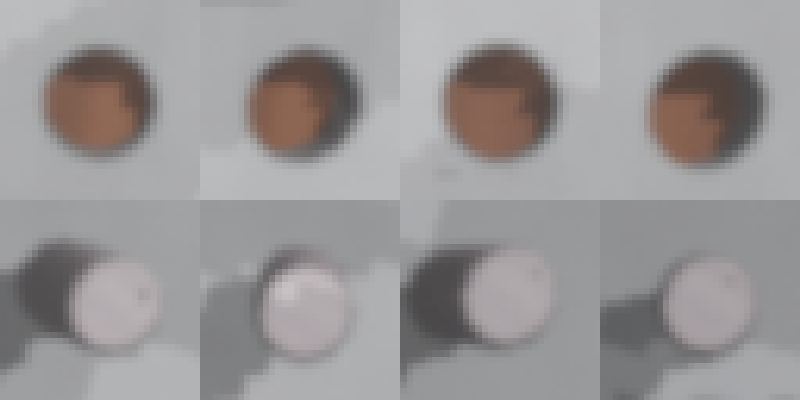

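The top row shows the hole rims clearly, about 18 px across. The bottom row shows the pin tips as warm light discs about 14 px across. I'll fit both by mask and triangulate.

```bash
cat > meas.py <<'E'
from h import *
def blob(f,u,v,kind,r=16):
    im=cv2.imread(f'pics/{f}.png').astype(int)[v-r:v+r,u-r:u+r]; im=cv2.resize(im.astype(np.uint8),None,fx=8,fy=8,interpolation=cv2.INTER_CUBIC).astype(int)
    g=im.mean(2); tint=im[...,2]-im[...,1]
    m=(g<125)|(tint>15) if kind=='hole' else (tint>3)&(g>125)
    m=cv2.morphologyEx(m.astype(np.uint8),cv2.MORPH_OPEN,np.ones((9,9)))
    cs=cv2.findContours(m,cv2.RETR_EXTERNAL,cv2.CHAIN_APPROX_NONE)[0]
    c=min(cs,key=lambda c:np.linalg.norm(cv2.minEnclosingCircle(c)[0]-np.array([r*8,r*8])) if cv2.contourArea(c)>2000 else 1e9)
    c=cv2.convexHull(c); e=cv2.fitEllipse(c); uv=(np.array(e[0])+.5)/8-.5+[u-r,v-r]
    print(f,uv,np.array(e[1])/8); return uv
def rw(f,uv): return ray('wrist',uv,np.load(f'pics/{f}.npy'))
E
python3 - <<'E'
from meas import *
D={}
for n,k,a,b in[('HR','hole',('c3',330,205),('c4',422,204)),('HL','hole',('c1',331,170),('c2',424,170)),('PR','pin',('f3',416,203),('f4',321,203)),('PL','pin',('f1',424,168),('f2',325,168))]:
    D[n],e=tri(*[rw(x[0],blob(*x,k)) for x in(a,b)]); print(n,D[n],e)
print(D['HL']-D['HR'],D['PL']-D['PR'],np.linalg.norm(D['HL']-D['HR']),np.linalg.norm(D['PL']-D['PR']))
E
```

```text
c3 [329.4648 204.7743] [16.9732 17.4856]
c4 [422.107  204.0824] [16.6836 18.379 ]
HR [ 501.9263 -360.6939    7.2494] [0.0, 0.0]
c1 [330.6338 169.957 ] [17.7208 18.0186]
c2 [424.5264 170.9812] [17.3654 19.304 ]
HL [ 489.6088 -245.4419    7.379 ] [0.02, 0.02]
f3 [417.8322 202.9985] [14.2592 15.6781]
f4 [321.529  203.6022] [14.6156 17.237 ]
PR [703.66   -56.8331 177.1406] [0.22, 0.22]
f1 [425.0534 166.7235] [14.4344 15.9071]
f2 [326.055  167.9388] [14.8565 15.5115]
PL [705.4295  59.0103 177.4661] [0.03, 0.03]
[-12.3175 115.252    0.1296] [  1.7695 115.8434   0.3255] 115.90844531639183 115.8574083133893
```

Run:
```python
from meas import *
p,e=tri(rw('c3',(300.5,187)),rw('c4',(412.5,186))); print('bar near end top',p,e)
C=fr(.1065); mid=np.array([495.77,-303.07,7.3]); o=mid-35*C[:,0]; o[2]=0; print(C.T@(p-o),'expect 18,-4x,42')
h=o+18*C[:,0]
env.reach(h+[0,0,160],tq(C)); env.move_l(h+[0,0,97.],rate=80); 
print(tool()[:3,3]-h)
env.set_gripper(0); s=env.read_state(); print(s['width'],s['grip_force'],s['force'],s['time_s'])
env.move_l(h+[0,0,117.],rate=60);env.hold(.2); s=env.read_state(); print(s['width'],s['force'],s['wrist_torque'],s['time_s'])
_,im=snap('g1'); cv2.imwrite('pics/g1c.png',im[:300])
```

```text
bar near end top [ 483.5238 -348.1305   42.1187] [0.03, 0.03]
[ 18.0333 -43.5034  42.1187] expect 18,-4x,42
[ 0.2562 -0.1071 97.2197]
11.834921747950446 30.0000062584877 [-0.0439 -0.6531 -0.1275] 12.7083
12.123730468462776 [ 0.0335  0.0565 -3.2734] [ 0.0126 -0.1673  0.0096] 13.3917
```

View pics/g1c.png

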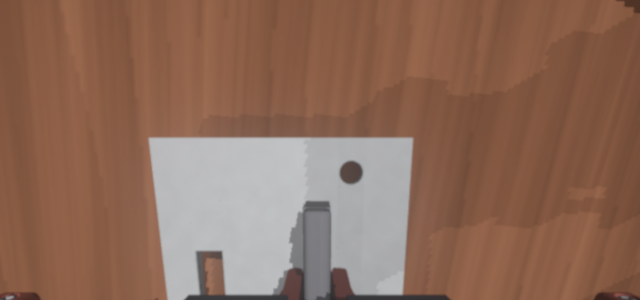

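Gripped and lifted; the left hole sits at about (351,173) in the wrist view and the plate edge is level. Next I'll locate that hole in the tool frame.

Run:
```python
from meas import *
uv=blob('g1',351,173,'hole')
o,d=ray('wrist',uv,np.eye(4))
for z in(89,88.3): print(plane((o,d),[0,0,z],[0,0,1]))
F=fr(-.0153,np.pi/6)
for P in([703.66,-56.83,177.14],[705.43,59.01,177.47]): print(F.T@(np.array(P)-[684,0,145]))
```

```text
g1 [350.7052 172.1266] [22.6214 23.3694]
[57.9762 17.1982 89.    ]
[58.0058 17.128  88.3   ]
[ 33.847  -56.5226  17.5705]
[34.0099 59.331  17.8575]
```

Run:
```python
from meas import *
F=fr(-.0153,np.pi/6); tip=np.array([704.545,1.09,177.3]); q=tq(F)
tgt=lambda h,dx=0,dy=0: tip+F@np.array([-17.1+dx,dy,97.+h])
t=tool()[:3,3]; env.move_l(t+[0,0,180],rate=200)
env.reach(tgt(70),q); env.move_l(tgt(8),rate=80); env.hold(.4)
T=tool(); print('err',F.T@(T[:3,3]-tgt(8)), env.read_state()['force'],env.read_state()['time_s'])
_,im=snap('p1')
r=env.move_l(tgt(-10),rate=12,f_stop=5); s=env.read_state()
print(r,F.T@(s['tool_pos']-tgt(0)),F.T@s['force'],s['wrist_torque'],s['time_s'],s['width'])
cv2.imwrite('pics/p1c.png',np.hstack([im[:300,100:500],snap('p2')[1][:300,100:500]]))
```

```text
err [0.1592 0.0265 0.2719] [-0.4479 -0.4793 -2.9515] 17.1167
False [ 0.0578  0.0014 -9.9465] [-1.2456 -0.0702 -2.4089] [-0.0458  0.4105  0.0059] 18.8167 11.715925169981595
```

View pics/p1c.png

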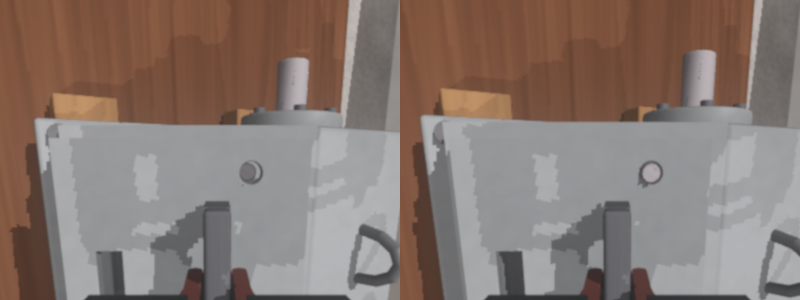

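The left pin stands inside its hole at about (651,172), and the 10 mm descent met no resistance. Easing down to contact.

Run:
```python
from meas import *
F=fr(-.0153,np.pi/6); tip=np.array([704.545,1.09,177.3])
tgt=lambda h,dx=0,dy=0: tip+F@np.array([-17.1+dx,dy,97.+h])
r=env.move_l(tgt(-24),rate=12,f_stop=8); env.hold(.2); s=env.read_state()
print(r,F.T@(s['tool_pos']-tgt(0)),F.T@s['force'],s['wrist_torque'],s['time_s'],s['width'])
```

```text
True [ -0.0794   0.0323 -17.654 ] [1.3741 0.6837 5.7648] [ 0.0074 -0.0863 -0.0093] 19.775 12.020500354588181
```

Run:
```python
from meas import *
F=fr(-.0153,np.pi/6); tip=np.array([704.545,1.09,177.3])
tgt=lambda h,dx=0,dy=0: tip+F@np.array([-17.1+dx,dy,97.+h])
def pr(r=None): s=env.read_state(); print(r,F.T@(s['tool_pos']-tgt(0)),F.T@s['force'],s['wrist_torque'],s['time_s'],s['width'])
r=env.move_l(tgt(-21),rate=6,f_stop=12); env.hold(.2); pr(r)
_,a=snap('s1')
env.set_gripper(40); env.hold(.3); pr()
env.move_l(tgt(35),rate=120); env.move_l(tgt(50,20,-95),rate=150);env.hold(.3); _,b=snap('s2')
env.move_l(tgt(50,-40,-95),rate=150);env.hold(.3); _,c=snap('s3'); pr()
cv2.imwrite('pics/s.png',np.hstack([b[:300,100:500],c[:300,100:500]]))
```

```text
True [ -0.0322   0.0063 -17.6447] [ 1.1936 -0.2961  5.4707] [-0.0071 -0.0927 -0.06  ] 20.2417 11.708109567766133
None [ -1.3404   0.0216 -18.1169] [-0.4905  0.0374 -0.6334] [-0.0702  0.1661  0.0252] 21.225 39.9294965330846
None [-39.4333 -95.0025  50.0086] [ 0.3466  0.4773 -0.1148] [ 0.0408  0.1682 -0.0433] 23.875 40.018204229036606
```

View pics/s.png

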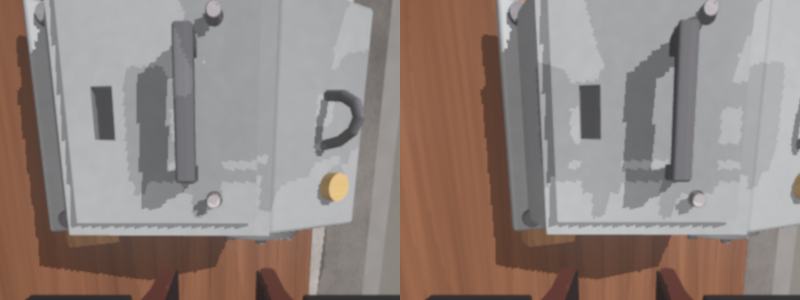

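Both pin tips protrude evenly, at (213,10)/(213,200) and (708,10)/(697,200), and the plate edges lie parallel to the face. The cover slot is at (103,113) and (590,112), dark right through. Now the bolt.

Run:
```python
from meas import *
F=fr(-.0153,np.pi/6); tip=np.array([704.545,1.09,177.3]); B=fr(.068); bo=np.array([443,272,0.])
pa,pb=[np.array(x,float) for x in((203.5,113),(290.5,112))]
def slot(f,u,v):
    im=cv2.cvtColor(cv2.imread(f'pics/{f}.png'),cv2.COLOR_BGR2GRAY)
    w=im[v-38:v+38,u-22:u+22]; m=(w<95).astype(np.uint8)
    c=max(cv2.findContours(m,0,1)[0],key=cv2.contourArea); r=cv2.minAreaRect(c); print(f,r); return np.array(r[0])+[u-22,v-38]
p,e=tri(rw('s2',slot('s2',203,113)),rw('s3',slot('s3',290,112))); print('slot',p,e,F.T@(p-tip),'expect -75,0,-9.6')
r=[]
for n,uv in(('s2',(313,200)),('s3',(397.5,200))): r.append(rw(n,blob(n,int(uv[0]),200,'pin',12)))
print('PR tip',F.T@(tri(*r)[0]-tip))
t=tool()[:3,3]; env.move_l([600,-20,330]); 
env.reach(bo+B@[25,-75,190.],tq(B));env.hold(.3); _,a=snap('b1')
env.move_l(bo+B@[-25,-75,190.]);env.hold(.3); _,b=snap('b2')
cv2.imwrite('pics/b.png',np.hstack([a[:300,100:500],b[:300,100:500]])); print(env.read_state()['time_s'])
```

```text
s2 ((21.88235092163086, 37.97058868408203), (51.46335220336914, 18.023677825927734), 85.60128784179688)
s3 ((21.5, 37.5), (51.0, 19.0), 90.0)
slot [645.2558   2.2152 129.7314] [0.09, 0.09] [-75.1392   0.218  -11.5459] expect -75,0,-9.6
s2 [313.3267 200.3645] [13.6327 15.977 ]
s3 [398.667  199.6505] [12.8907 14.9569]
PR tip [ -0.1197 -58.0505  -1.2328]
27.0
```

View pics/b.png

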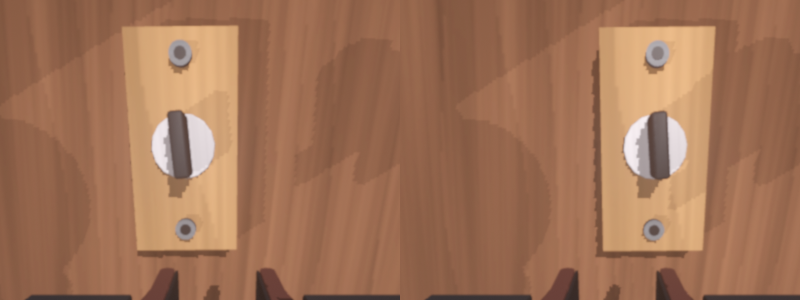

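Views show the wing at crop (178,145) and (658,145), with the flange disc centred near (183,147) and (655,147). I'll measure the wing by dark mask in both views.

Run:
```python
from meas import *
B=fr(.068); bo=np.array([443,272,0.])
W={}
for f,u in(('b1',279),('b2',358)):
    im=cv2.imread(f'pics/{f}.png')[105:185,u-22:u+22].astype(int)
    m=((im.max(2)<100)&(im[...,2]-im[...,0]<25)).astype(np.uint8); m=cv2.morphologyEx(m,cv2.MORPH_OPEN,np.ones((3,3)))
    c=max(cv2.findContours(m,0,1)[0],key=cv2.contourArea); r=cv2.minAreaRect(c)
    y=np.where(m.any(1))[0]; e=lambda rows:np.array([np.mean([np.mean(np.where(m[k])[0]) for k in rows])+u-22,np.mean(rows)+105])
    W[f]=(np.array(r[0])+[u-22,105], e(y[3:8]),e(y[-8:-3])); print(f,r,W[f])
for k in range(3):
    p,er=tri(rw('b1',W['b1'][k]),rw('b2',W['b2'][k])); print(p,er)
    W[k]=p
d=W[1]-W[2]; print('yaw',np.arctan2(-d[0],d[1]))
# flange and screws
for n,a,b in(('s+',(280,53),(357,53)),('s-',(285.5,230),(353.5,230)),('fl',(283,147),(355,147))): print(n,*tri(rw('b1',a),rw('b2',b)))
```

```text
b1 ((30.0, 60.5), (3.0, 2.0), 90.0) (array([287. , 165.5]), array([287., 167.]), array([287., 164.]))
b2 ((24.623762130737305, 61.23762512207031), (21.890817642211914, 13.731513977050781), 84.2894058227539) (array([360.6238, 166.2376]), array([354. , 154.4]), array([361.6385, 172.    ]))
[449.6436 256.824   41.2081] [0.01, 0.01]
[447.2528 259.9064  25.9986] [4.73, 4.73]
[449.9995 255.6072  47.0446] [2.34, 2.34]
yaw 0.5685324252043832
s+ [441.2232 327.5305  33.3473] [0.19, 0.19]
s- [449.984  210.7633  33.6885] [0.28, 0.28]
fl [445.589  269.1143  32.7854] [0.24, 0.24]
```

Run:
```python
from meas import *
for f,u in(('b1',279),('b2',358)):
    im=cv2.imread(f'pics/{f}.png')
    for v in(118,145,170): print(f,v,u-16,[tuple(map(int,x)) for x in im[v,u-16:u+17:2]])
```

```text
b1 118 263 [(132, 175, 222), (173, 192, 223), (156, 160, 178), (79, 83, 101), (85, 89, 105), (90, 93, 109), (94, 96, 112), (99, 101, 115), (102, 104, 118), (87, 90, 107), (65, 72, 93), (64, 71, 93), (180, 179, 189), (219, 216, 226), (219, 216, 226), (220, 217, 226), (221, 219, 228)]
b1 145 263 [(228, 225, 234), (198, 196, 205), (160, 158, 168), (150, 149, 159), (87, 89, 104), (83, 85, 101), (88, 90, 105), (92, 94, 108), (95, 96, 110), (96, 97, 111), (91, 93, 107), (73, 77, 94), (63, 68, 88), (126, 126, 139), (214, 211, 220), (216, 213, 222), (216, 213, 222)]
b1 170 263 [(203, 202, 213), (224, 221, 230), (209, 206, 215), (165, 164, 174), (155, 154, 165), (114, 115, 128), (77, 80, 96), (83, 86, 100), (84, 87, 102), (85, 88, 103), (86, 88, 103), (87, 89, 104), (75, 79, 96), (62, 68, 88), (86, 89, 105), (198, 195, 205), (216, 214, 223)]
b2 118 342 [(233, 231, 241), (239, 236, 246), (232, 230, 239), (133, 134, 148), (60, 68, 92), (73, 79, 100), (96, 99, 115), (100, 102, 117), (100, 103, 119), (103, 106, 121), (107, 109, 124), (106, 109, 123), (102, 104, 121), (203, 202, 214), (209, 212, 228), (167, 188, 220), (129, 169, 214)]
b2 145 342 [(161, 160, 170), (162, 160, 171), (163, 161, 171), (123, 123, 136), (63, 68, 89), (63, 69, 89), (73, 77, 95), (88, 91, 106), (93, 95, 109), (95, 98, 111), (97, 98, 112), (96, 98, 113), (89, 91, 106), (136, 136, 148), (217, 214, 223), (222, 219, 228), (223, 220, 229)]
b2 170 342 [(159, 158, 169), (159, 157, 168), (160, 158, 169), (155, 153, 163), (93, 94, 110), (60, 66, 86), (63, 69, 88), (73, 78, 94), (82, 86, 100), (83, 85, 101), (82, 85, 100), (82, 85, 100), (81, 84, 99), (82, 85, 101), (193, 191, 200), (228, 225, 233), (222, 221, 231)]
```

Run:
```python
from meas import *
W={}
for f,u in(('b1',279),('b2',358)):
    im=cv2.imread(f'pics/{f}.png')[105:185,u-22:u+22].astype(int)
    m=((im.max(2)<128)&(im[...,0]>73)).astype(np.uint8); m=cv2.morphologyEx(m,cv2.MORPH_OPEN,np.ones((3,3)))
    c=max(cv2.findContours(m,0,1)[0],key=cv2.contourArea); r=cv2.minAreaRect(c)
    b=cv2.boxPoints(r)+[u-22,105]; b=b[np.argsort(b[:,1])]; W[f]=(np.array(r[0])+[u-22,105],b[:2].mean(0),b[2:].mean(0)); print(f,r)
for k in range(3): W[k],er=tri(rw('b1',W['b1'][k]),rw('b2',W['b2'][k])); print(W[k],er)
d=W[1]-W[2]; print('yaw',np.arctan2(-d[0],d[1]),np.linalg.norm(d))
```

```text
b1 ((20.445117950439453, 38.506099700927734), (66.0380630493164, 14.687394142150879), 83.6598129272461)
b2 ((24.41180419921875, 39.0301628112793), (64.32572937011719, 14.032840728759766), 87.0643310546875)
[445.2514 270.0474  63.9675] [0.09, 0.09]
[442.4523 288.174   64.2088] [0.11, 0.11]
[448.1922 251.0322  63.7379] [0.31, 0.31]
yaw 0.15332566900018627 37.58560158370143
```

Wing top comes out at z = 64.0, against about 64.5 expected, with yaw about 0.145. Grasping it and moving over the slot.

Run:
```python
from meas import *
F=fr(-.0153,np.pi/6); tip=np.array([704.545,1.09,177.3]); B=fr(.147); w=np.array([445.25,270.05,0])
tg=lambda h,dx=0,dy=0: tip+F@np.array([-75.0+dx,.1+dy,78.9+h])
print(env.ik(tg(0),tq(F)))
env.reach(w+[0,0,160],tq(B)); r=env.move_l(w+[0,0,118.5],rate=60,f_stop=10); env.hold(.2); z=tool()[2,3]; print(r,z)
env.set_gripper(0); s=env.read_state(); print(s['width'],s['grip_force'],tool()[:3,3]-w)
env.move_l(w+[0,0,230],rate=120); s=env.read_state(); print(s['width'],s['force'],s['wrist_torque'])
env.move_l(w+[0,0,300],rate=200)
env.reach(tg(70),tq(F)); env.move_l(tg(34),rate=80); env.hold(.3); snap('t1')
s=env.read_state(); print(F.T@(s['tool_pos']-tg(34)),s['width'],s['time_s'])
a,b=env.camera('wrist')[:300,100:500],env.camera('scene')[190:340,200:400]; cv2.imwrite('pics/t.png',np.hstack([a,cv2.resize(b,(400,300))]))
```

```text
[-0.0152  0.4205  2.0157 -0.0004  0.1818  0.0005]
False 118.85755392994521
10.016620613348255 29.998469352722168 [  0.0114   0.0071 118.5342]
10.098926591110889 [-0.8898  0.2274 -0.6334] [-0.0238 -0.0388 -0.0442]
[ 0.199  -0.0307  0.3282] 9.807939640353199 32.75
```

View pics/t.png

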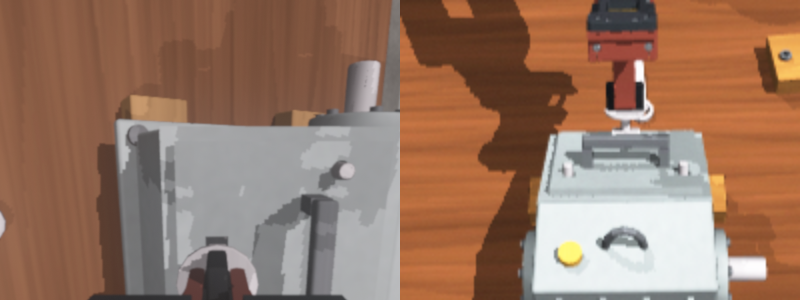

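The bolt is held square over the slot (flange near (217,270)), and the cover is still home on its pins. Lowering it with a force stop.

Run:
```python
from meas import *
F=fr(-.0153,np.pi/6); tip=np.array([704.545,1.09,177.3])
tg=lambda h,dx=0,dy=0: tip+F@np.array([-75.0+dx,.1+dy,78.9+h])
r=env.move_l(tg(-4),rate=20,f_stop=5); env.hold(.3); s=env.read_state()
print(r,F.T@(s['tool_pos']-tg(0)),F.T@s['force'],s['wrist_torque'],s['width'],s['time_s'])
```

```text
True [-0.0683  0.0013 -0.0077] [-0.0615  0.2669  5.8472] [-0.052  -0.0492 -0.0232] 9.433638128386699 34.6667
```

Stopped at exactly the predicted seat height. Now the quarter turn.

Run:
```python
from meas import *
F=fr(-.0153,np.pi/6); tip=np.array([704.545,1.09,177.3])
tg=lambda h,dx=0,dy=0: tip+F@np.array([-75.0+dx,.1+dy,78.9+h])
def pr(): s=env.read_state(); print(F.T@(s['tool_pos']-tg(0)),F.T@s['force'],s['wrist_torque'],s['qpos'][5],s['width'],s['time_s'])
q=np.array(env.read_state()['qpos'])
for a in(.4,.8,1.2,1.571):
    t=q.copy(); t[5]+=a; env.move_joints(t); pr()
env.hold(.2)
env.set_gripper(30); env.hold(.3); pr()
Rm=tool()[:3,:3]
env.move_l(tool()[:3,3]+60*F[:,2],rate=60); 
env.reach(tip+F@np.array([-45,-95,147.]),tq(F)); env.hold(.3); _,a=snap('e1'); pr()
b=env.camera('top')[150:250,260:390]; cv2.imwrite('pics/e.png',np.hstack([a[:300,100:500],cv2.resize(b,(390,300))]))
```

```text
[-0.0365 -0.0267  0.0239] [-0.3416 -0.6276  1.0306] [-0.0426  0.2054 -0.026 ] 0.39689031374417816 9.407434822798182 35.1333
[-0.0494 -0.0182  0.0002] [-0.0664 -0.6107  0.8433] [-0.1176  0.1847 -0.0263] 0.7953890842393523 10.092706931476757 35.6
[-0.0625 -0.0017 -0.0025] [-0.4827 -0.2694  1.4849] [-0.0575  0.196  -0.0058] 1.1949016416013205 9.669318511703775 36.0667
[-0.0993  0.0105  0.0101] [-1.0738 -0.606   2.7569] [-0.0066  0.2765 -0.1139] 1.565552516700193 9.585786733459543 36.5083
[-0.0774  0.0172 -0.013 ] [-0.8517  0.3864  0.1779] [ 0.0552  0.2481 -0.0242] 1.5714200976562125 30.011984745902094 37.5417
[ 29.9855 -95.011   68.0996] [-1.2653  0.0127  0.2362] [-0.0294  0.1463 -0.0484] -0.4265311080924715 29.806764232122358 40.7833
```

View pics/e.png

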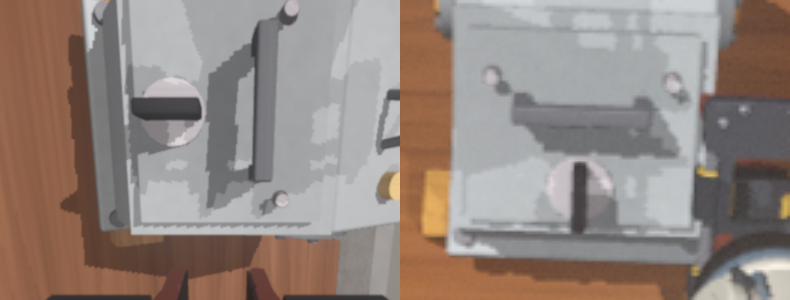

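The wing (167,108) lies square across the slot with its flange flat on the cover. Both pins show at (290,10) and (281,199), and the gripper is clear, so I'm handing it in.

```bash
python3 -c "
from station import env
print(env.sign_off())"
```

```text
the job is handed in; nothing more can be done
None
```

I handed the job in at about 41 s: the cover hangs flush on both pins, the T-bolt is seated and locked a quarter turn across the slot, and the arm stands clear; no verdict came back, so this rests on my force readings and last pictures.

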